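Hang the drip guard and bring the knob-lidded bean jar to the front

TASK

Get the bean carousel ready for dosing: first hang the folded metal drip guard astride the middle of the carousel's front rail and let go of it, then turn the carousel (it has an upright handle at its centre) until the one jar with a ball knob on its lid stands squarely at the front, facing the middle of the rail. Finish while still holding the carousel in the gripper, keeping it still: do not let go at the end. Leave the other things on the counter where they are.

Things in the scene. Friction and masses are not known exactly. Their poses are not given: they have to be found in the camera images.
- stand: fixed dark steel stand of the carousel, on the counter; origin on the counter under the turning axis, z up, its own +y axis pointing to its front, where the rail is. On it turns a dark wood deck 250 mm across, top 30 mm above the counter, with four fixed glass bean jars a quarter turn apart, 85 mm from the axis, 62 mm across, steel lid tops 100 mm above the counter
- rail_mid (a point): middle of the stand's front rail, on its centreline: a level round steel bar 14 mm thick, about 260 mm long, along the stand's x axis (also this point's x axis), 175 mm from the turning axis, centreline 118 mm and top 125 mm above the counter, on a post 115 mm either side of the middle
- guard_grip (a point): centre of the upright wooden grip on top of the loose drip guard (about 130 g): the grip is 60 mm along its x axis, 12 mm thick along y, from 73 to 115 mm above the guard's feet; this point is 98 mm above the feet and 28 mm above point guard_fold. z up; both ends and both sides are alike. It starts upright on the counter
- guard_fold (a point): middle of the flat underside of the drip guard's fold, 70 mm above its feet; it comes to rest on the rail's top. The guard is an aluminium sheet 3 mm thick folded like a tent, 80 mm long along its x axis, with two splayed legs, open below and at both ends; the gap inside is about 20 mm at the fold and 43 mm at the feet, 50 mm outside
- turn_handle (a point): centre of the carousel's upright wooden handle, on the turning axis, 166 mm above the counter; the handle is a paddle 14 mm thick along the carousel's own x axis, 60 mm long along its y axis (the line from the axis to the knobbed jar), from 140 to 186 mm above the counter, above all jars. It is fixed to the deck
- knob_jar (a point): centre of the steel ball knob (28 mm across, top 128 mm above the counter) on the lid of the one knobbed jar (the other three lids are flat), 85 mm from the turning axis along the carousel's own +y axis, 114 mm above the counter
- carousel (a joint): turn of the carousel against its stand, counterclockwise from above, rad; 0 (or any whole turn, such as 6.283) has the knobbed jar facing the middle of the front rail. It starts anywhere from 1.3 to 4.98, turns freely either way for more than a full turn with light friction (about 0.06 N m), and stays where it is left
- pourer: bystander: matte white ceramic pourer (jug with side handle), 90 mm tall, 84 mm across, handle reaching 71 mm along its own +x; origin at the centre of its underside
- glass_cup: bystander: smoke-tinted glass cup, 85 mm tall, 76 mm across; origin at the centre of its underside
- dosing_cup: bystander: small steel dosing cup, 60 mm tall, 58 mm across; origin at the centre of its underside
- tamping_stand: bystander: black plastic tamping stand, 150 x 100 mm, 67 mm tall, with a tamper on it up to 100 mm tall; origin at the centre of its underside
Things that resemble listed ones, but are neither listed nor needed, are in the scene too. What is meant by the part that bears guard_grip is not red, and is the larger of those in its own colour.

How it is judged:
By the outcome, as a careful person would: the job done as asked, in the order asked, and still so for the second after the job is handed in, while the arm keeps its last pose, push and grip.
It also fails if it takes over 72 s, if anything falls off the work surface, if the arm or the gripper's body presses on something with over 40 N, if the wrist force passes 120 N, or if a joint passes its speed limit or range.

ROBOT

A 6-joint arm with a two-finger parallel gripper is mounted at the origin on the work surface. World frame = base frame: x ahead of the robot, y to its left, z up, the work surface at z = 0. Lengths are in m, angles in rad, forces in N, time in s.
With the tool pointing down it reaches from about 0.325 to 0.775 m from the base axis. Payload 9.3 kg.
Tool frame: the origin (TCP) lies midway between the tips of the shut fingers; the grasp point (between the pads) lies 19 mm behind it (arm.hold_point_z is the distance from the TCP to the grasp point, in m); y points along the fingers, x is the direction in which the jaws open and shut, and the axes are right-handed (so a half turn about y gives the same grasp; the last joint's range is limited). The gripper opens to 85 mm and grips with 20 to 120 N. Pads are 22 mm wide; open, the fingers measure 114 mm over their backs; the gripper's body (76 mm by 85 mm) begins 54 mm behind the grasp point. The pads swing forward as they close: fully open they stand 13 mm farther back than shut.
Start: joints at [-1.263, 0.259, 0.021, 1.334, 0, 1.418], TCP at [0.245, -0.493, 0.231] pointing down, gripper open.
Joint ranges: [-3.04, 3.04], [-0.91, 1.82], [-1.04, 1.36], [-1.92, 1.95], [-1.52, 1.45], [-3.14, 3.14]. Speed limits (rad/s): [2.22, 2.22, 2.79, 3.14, 3.14, 3.14].

INTERFACE

Orientations are given as a unit quaternion [x, y, z, w].
In Python, from rig import arm, imaging, order gives the robot as it stands.
- The arm moves only by the tool drive_tool, never from a script. Its argument "increments" is text: rows parted by semicolons, each of 5 numbers parted by spaces: the shift along the world's x, y, z in mm, then the turn about the world's z in rad, then the gripper command: -1 is fully open, 1 is shut, values between are in proportion. In form: dx dy dz turn fingers; .... A call has 1 to 20 rows; each row shifts and turns the commanded pose from where the row before left it; what a row does not reach is not made up. A row lasts 1/8 s, in which the tool goes at most 62.5 mm and 10.7 degrees, less where a joint would pass 70% of its speed; a pose out of reach is approached as far as the arm can. A call is refused whole if a number of a shift passes 62.5 or a number of a turn 0.188, either way. A call with a gripper value outside its range is refused whole. The fingers move at their own pace and stop on an object; "grip_force" is the grip in N (left out, the last holds). Time passes only in rows, so rows that do not move let the fingers close. It gives the time, the measured TCP pose, the force and the opening at its end, in the units of the state.
- arm.get_state(): the state, without advancing time (a new reading comes with each control period).
- imaging.get_image(name): name is "side" or "top" or "wrist"; returns a dict with "color" (480x640x3 uint8, blue, green, red), "camera_matrix" (3x3 intrinsics, pixels), "rvec" (rotation vector, rad) and "tvec" (3), from world to camera coordinates, as OpenCV has them. Camera axes: x right, y down, z forward; pixel columns grow to the right and rows downward; lengths in m; the calibration is good to about 2 mm. A picture is of the moment at which its call begins. There is no depth.
- order.job_done(): hands the job in, once; it reports no verdict.
The state is a dict: "t": time; "joint_pos": joint angles; "qvel": joint speeds; "joint_efforts": joint torques, N m; "eef_pos": TCP position; "tcp_rot": TCP orientation; "ft_force": force on the tool from outside, world axes, zero at the start; "moment": the same for the moment, N m; "opening": opening from 0.0 (shut) to 1.0 (fully open).
Only numpy, scipy, OpenCV 4.12 (cv2) and the standard library are available. Lean on these libraries where they do the work, as an engineer would, in place of code of your own. Each camera call takes 0.05 s, during which the arm holds its last target.

## Working session

There is one attempt and no reset: what is moved stays moved. The work goes in short steps, Python scripts to look and compute and a tool call to move; the robot and the scene stay as the last step left them, time stands still between calls to the robot, and variables do not carry over. Pictures are saved under pics/ and viewed, and the job is handed in when it is done.

Besides the shell and the picture viewer there is one more tool, called after "Request:" as name(argument=value, ...) on one line, values as JSON. drive_tool: Moves the arm, as the interface text tells. Its arguments: {"type":"object","properties":{"increments":{"type":"string"},"grip_force":{"type":"number"}},"required":["increments"]}

```bash
mkdir -p pics; ls
python3 - <<'E'
from rig import arm, imaging
import cv2, numpy as np, pickle
s=arm.get_state(); print(s)
print(arm.hold_point_z)
d={}
for n in ("side","top","wrist"):
    im=imaging.get_image(n); d[n]=im; cv2.imwrite(f"pics/{n}0.png",im["color"])
    R=cv2.Rodrigues(np.array(im["rvec"]))[0]; print(n,(-R.T@np.array(im["tvec"]).ravel()),R[2],np.array(im["camera_matrix"])[0])
pickle.dump(d,open("im0.pkl","wb"))
E
```

```text
pics
{'t': 0.0, 'joint_pos': array([-1.26256441e+00,  2.59193307e-01,  2.07350911e-02,  1.33369761e+00,
        1.29750339e-05,  1.41821563e+00]), 'qvel': array([ 0.00040937,  0.00199959, -0.00079579,  0.00229375,  0.00035859,
       -0.00053617]), 'joint_efforts': array([ 6.96414791e-04, -5.55643058e+01,  3.44529891e+01,  1.38441179e-02,
       -1.70025201e-04, -7.20246220e-06]), 'eef_pos': array([ 0.24449133, -0.49234545,  0.23065507]), 'tcp_rot': array([-0.60065735,  0.37296249, -0.37223792,  0.60128917]), 'ft_force': array([0.56092086, 1.0542217 , 0.2254495 ]), 'moment': array([-0.00162166,  0.03379379,  0.00199336]), 'opening': 0.9999355875747586}
0.0187
side [-0.10216645  0.76223463  0.87533551] [ 0.53216286 -0.53880026 -0.65306736] [547.47083127   0.         318.81172543]
top [0.39358311 0.16189737 0.96194542] [ 0.14501203 -0.02405853 -0.98913735] [493.92795589   0.         315.74150715]
wrist [ 0.31877123 -0.45652298  0.3722818 ] [-0.28999833 -0.14345904 -0.94621376] [403.66521421   0.         313.678676  ]
```

View pics/top0.png

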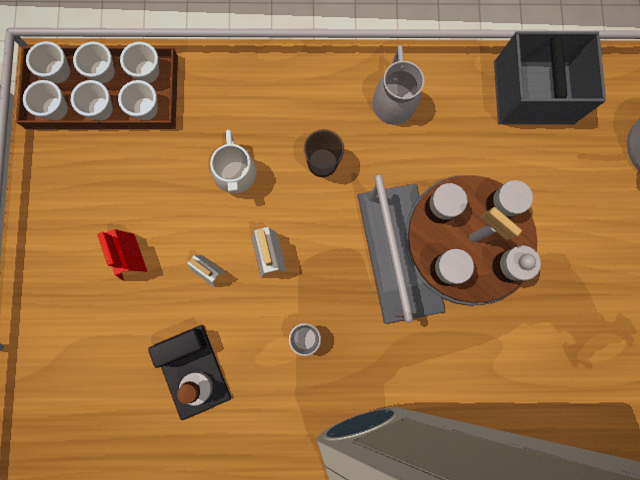

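View pics/side0.png

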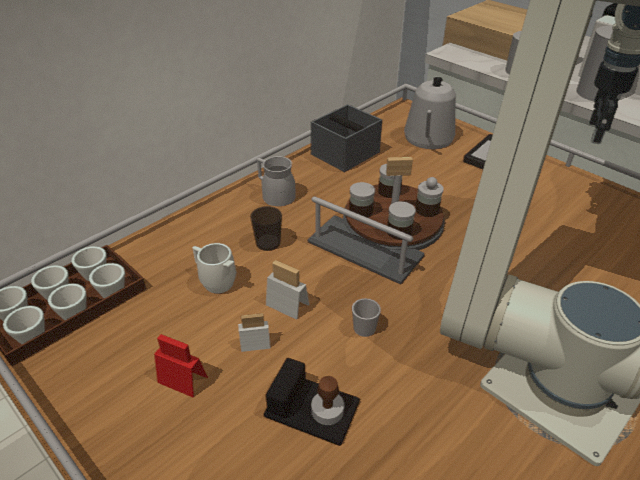

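View pics/wrist0.png

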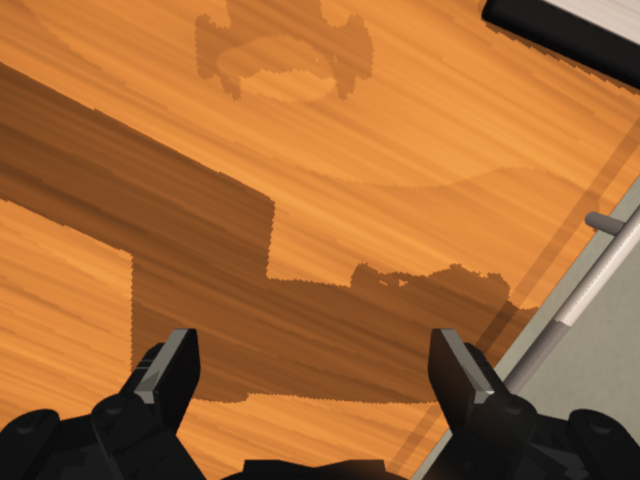

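```bash
cat > h.py <<'E'
import cv2, numpy as np
def cam(im):
    K=np.array(im["camera_matrix"]);R=cv2.Rodrigues(np.array(im["rvec"]))[0];t=np.array(im["tvec"]).ravel();return K,R,t
def ray(im,uv,z):
    K,R,t=cam(im);c=-R.T@t;d=R.T@np.linalg.solve(K,[uv[0],uv[1],1.]);return c+d*(z-c[2])/d[2]
def proj(im,P):
    K,R,t=cam(im);return cv2.projectPoints(np.atleast_2d(np.array(P,float)),np.array(im["rvec"]),t,K,None)[0].reshape(-1,2)
def crop(im,x0,y0,x1,y1,f,name):
    cv2.imwrite(name,cv2.resize(im["color"][y0:y1,x0:x1],None,fx=f,fy=f,interpolation=cv2.INTER_CUBIC))
E
python3 - <<'E'
import pickle; from h import *
d=pickle.load(open("im0.pkl","rb"));T=d["top"];S=d["side"]
crop(T,350,160,550,330,4,"pics/t_car.png")
crop(T,180,215,300,305,6,"pics/t_gd.png")
crop(S,220,240,340,360,5,"pics/s_gd.png")
crop(S,300,140,460,290,4,"pics/s_car.png")
E
```

```text
(no output)
```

View pics/t_car.png

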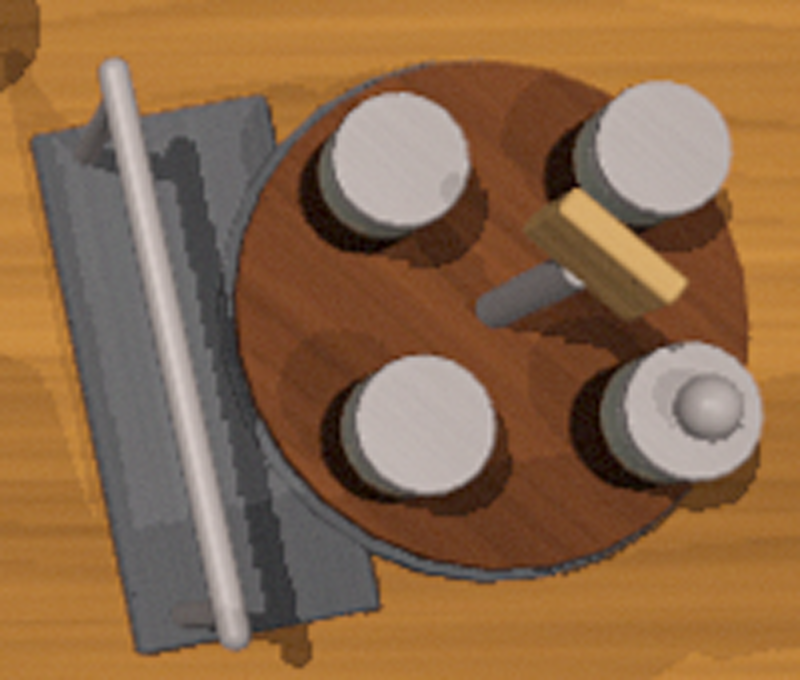

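View pics/t_gd.png

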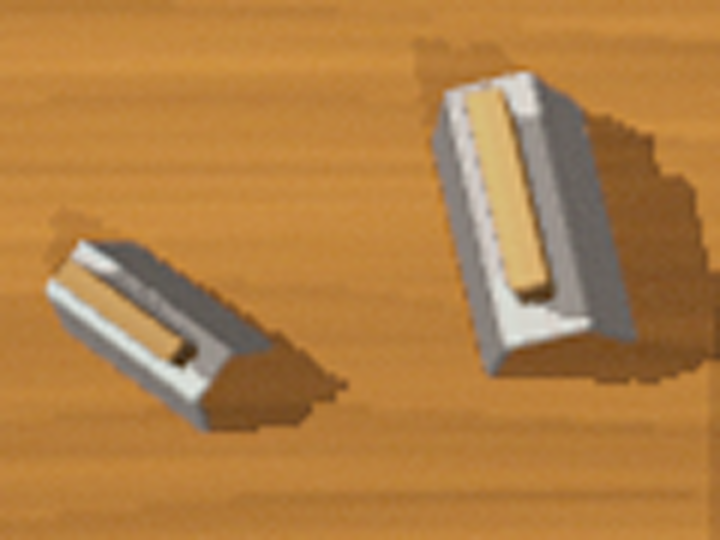

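View pics/s_gd.png

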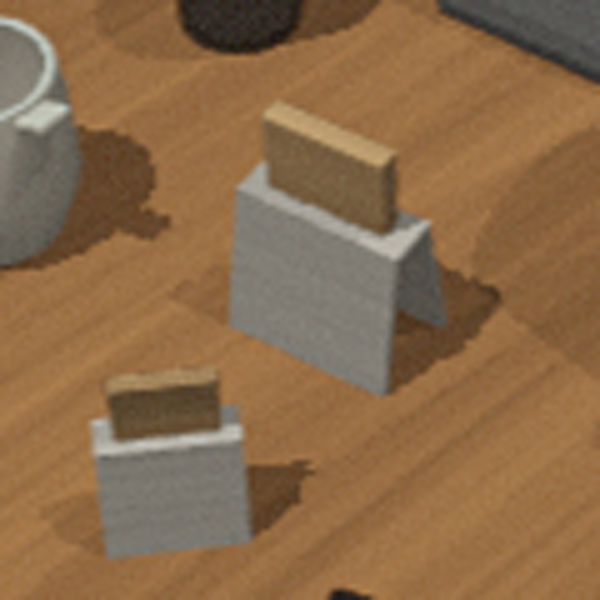

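View pics/s_car.png

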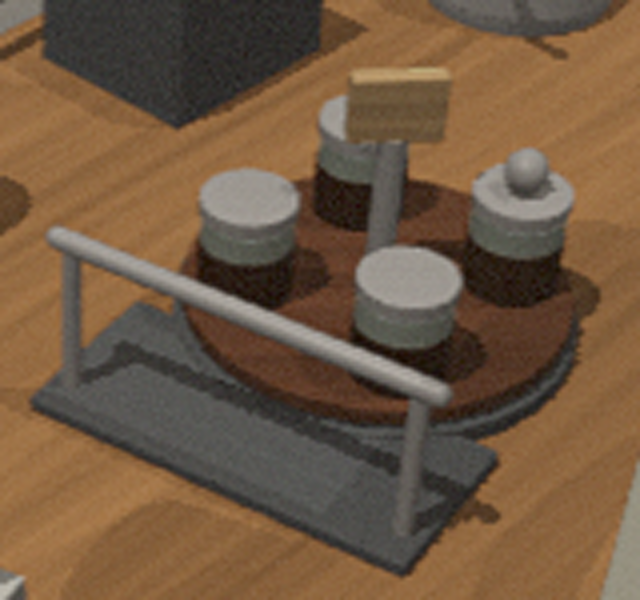

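```bash
cat > meas.py <<'E'
from h import *
def mrect(mask,box):
    m=np.zeros_like(mask);x0,y0,x1,y1=box;m[y0:y1,x0:x1]=mask[y0:y1,x0:x1]
    n,l,st,ce=cv2.connectedComponentsWithStats(m);i=1+np.argmax(st[1:,4])
    c,_=cv2.findContours((l==i).astype(np.uint8),cv2.RETR_EXTERNAL,cv2.CHAIN_APPROX_NONE)
    return cv2.minAreaRect(c[0]),ce[i],st[i],(l==i)
def axis(im,m,z):
    ys,xs=np.nonzero(m);P=np.array([ray(im,p,z)[:2] for p in zip(xs,ys)])
    c=P.mean(0);w,v=np.linalg.eigh(np.cov((P-c).T));a=v[:,1];s=(P-c)@a;q=(P-c)@v[:,0]
    return c,a,s.min(),s.max(),q.min(),q.max(),len(xs)
E
python3 - <<'E'
import pickle; from meas import *
d=pickle.load(open("im0.pkl","rb"));T=d["top"];S=d["side"]
hsv=cv2.cvtColor(T["color"],cv2.COLOR_BGR2HSV)
for p in [(262,245),(264,255),(519,218),(503,215),(508,230),(392,240),(300,300)]: print(p,hsv[p[1],p[0]])
E
```

```text
(262, 245) [ 21 114 217]
(264, 255) [ 21 116 216]
(519, 218) [  9 191  80]
(503, 215) [ 17 124 212]
(508, 230) [ 15 140  89]
(392, 240) [ 10  20 196]
(300, 300) [ 15 173 170]
```

Run:
```python
import pickle; from meas import *
d=pickle.load(open("im0.pkl","rb"));T=d["top"];S=d["side"]
hsv=cv2.cvtColor(T["color"],cv2.COLOR_BGR2HSV)
H,Sa,V=[hsv[...,i].astype(int) for i in range(3)]
wood=((V>185)&(Sa>70)&(Sa<150)&(H>12)).astype(np.uint8)
for nm,box,z in (("grip",(252,220,280,270),.115),("handle",(480,200,530,245),.186)):
    r,ce,st,m=mrect(wood,box);a=axis(T,m,z);print(nm,st,[np.round(x,4) for x in a],"yaw",np.arctan2(a[1][1],a[1][0]))
grey=((V>125)&(Sa<60)).astype(np.uint8)
r,ce,st,m=mrect(grey,(370,170,415,325));a=axis(T,m,.118);print("rail",st,[np.round(x,4) for x in a],"yaw",np.arctan2(a[1][1],a[1][0]))
c=a[0]+a[1]*(a[2]+a[3])/2;print("railmid",c)
L=[]
for box in ((425,180,470,222),(492,180,535,217),(498,243,545,287),(432,245,478,290)):
    r,ce,st,m=mrect(grey,box);cc,_=cv2.findContours(m.astype(np.uint8),0,1);e=cv2.fitEllipse(cv2.convexHull(cc[0]));p=ray(T,e[0],.1);print("lid",e,st,p);L.append(p[:2])
L=np.array(L);print("axis",L.mean(0),np.linalg.norm(L-L.mean(0),axis=1))
# side rail
hs=cv2.cvtColor(S["color"],cv2.COLOR_BGR2HSV)
for n,p in (("rail",(*c,.118)),): print(proj(S,[p]),proj(T,[p]))
```

```text
grip [258 230  13  33 211] [array([0.5216, 0.2313]), array([-0.9728, -0.2315]), np.float64(-0.0297), np.float64(0.0289), np.float64(-0.0054), np.float64(0.0054), np.int64(211)] yaw -2.9079296736326063
handle [490 208  31  27 252] [array([ 0.5493, -0.1635]), array([0.671 , 0.7414]), np.float64(-0.0291), np.float64(0.0284), np.float64(-0.0061), np.float64(0.0058), np.int64(252)] yaw 0.8351989456933766
rail [ 375  175   37  147 1127] [array([0.5164, 0.0075]), array([-0.9842, -0.1768]), np.float64(-0.1329), np.float64(0.1279), np.float64(-0.0067), np.float64(0.0067), np.int64(1127)] yaw -2.9638536527852084
railmid [0.51881331 0.00789541]
lid ((449.8128967285156, 199.37367248535156), (32.62978744506836, 34.305965423583984), 120.56018829345703) [433 183  35  34 891] [ 0.60632775 -0.10157779  0.1       ]
lid ((515.3876342773438, 196.38702392578125), (31.74541664123535, 34.219696044921875), 128.00973510742188) [499 181  34  32 861] [ 0.61127598 -0.22124936  0.1       ]
lid ((522.8901977539062, 262.1923522949219), (32.860713958740234, 35.47633743286133), 140.8887176513672) [506 245  35  35 864] [ 0.49144745 -0.22631516  0.1       ]
lid ((455.9961853027344, 265.5366516113281), (33.65066146850586, 35.28165817260742), 130.56118774414062) [439 249  35  34 947] [ 0.48645147 -0.10654607  0.1       ]
axis [ 0.54887566 -0.16392209] [0.08477944 0.08473615 0.08479914 0.08478672]
[[358.18827797 218.17769381]] [[392.66776434 246.37074568]]
```

```bash
cat > st.py <<'E'
from rig import arm; import numpy as np
from scipy.spatial.transform import Rotation as R
s=arm.get_state();M=R.from_quat(s["tcp_rot"]).as_matrix()
print(round(s["t"],2),"p",np.round(s["eef_pos"],4),"jawyaw",round(np.arctan2(M[1,0],M[0,0]),4),"ydir",M[:,1].round(3),"q",s["joint_pos"].round(3),"F",s["ft_force"].round(1),"M",s["moment"].round(2),"op",round(s["opening"],3))
E
python3 st.py
```

```text
0.15 p [ 0.2445 -0.4924  0.2308] jawyaw -1.11 ydir [-0.     0.001 -1.   ] q [-1.263  0.259  0.021  1.334 -0.     1.418] F [-0.7 -0.2  0.4] M [0.03 0.01 0.03] op 1.004
```

Request:
drive_tool(increments="0 0 40 0 -1;0 0 20 0.06 -1;17 45 0 0.18 -1;17 45 0 0.18 -1;17 45 0 0.18 -1;17 45 0 0.18 -1;17 45 0 0.18 -1;17 45 0 0.18 -1;17 45 0 0.18 -1;17 45 0 0.18 -1;17 45 0 0.18 -1;17 45 0 0.18 -1;17 45 0 0.18 -1;17 45 0 0.18 -1;17 45 0 0.18 -1;17 45 0 0.18 -1;17 45 0 0.18 -1;0 0 0 0 -1")

```text
t: 2.4
eef_pos: [0.5, 0.1849, 0.2902]
tcp_rot: [-0.478, -0.52, 0.521, 0.479]
ft_force: [0.1, 0.1, -0.7]
opening: 1.001
```

```bash
python3 st.py
python3 - <<'E'
from rig import imaging
from h import *
im=imaging.get_image("wrist");cv2.imwrite("pics/w1.png",im["color"])
print(proj(im,[(.5213,.2312,.115),(.518,.0083,.118)]))
E
```

```text
2.4 p [0.5    0.1849 0.2902] jawyaw 1.6554 ydir [-0.002  0.    -1.   ] q [0.196 0.22  0.118 1.47  0.    0.112] F [ 0.1  0.1 -0.7] M [-0.05 -0.04  0.02] op 1.001
[[368.52853186 249.89273361]
 [ 94.87874329 225.14462129]]
```

View pics/w1.png

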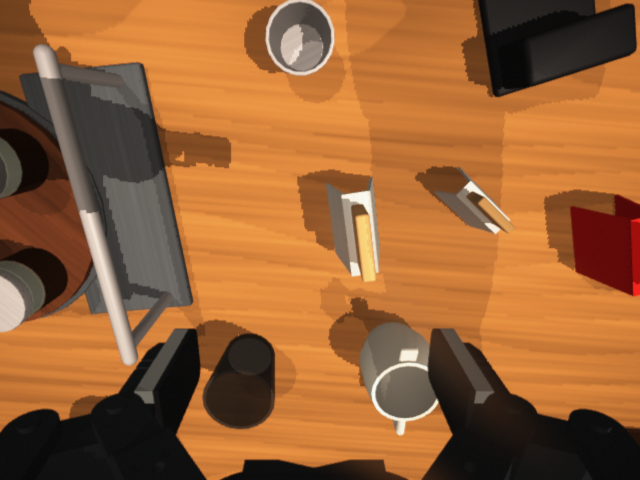

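Run:
```python
from rig import imaging
from meas import *
im=imaging.get_image("wrist")
crop(im,310,160,410,290,5,"pics/w1c.png")
hsv=cv2.cvtColor(im["color"],cv2.COLOR_BGR2HSV);print(hsv[245,367],hsv[225,355],hsv[275,368])
H,Sa,V=[hsv[...,i].astype(int) for i in range(3)]
wood=((V>200)&(Sa>60)&(Sa<150)&(H>12)).astype(np.uint8)
r,ce,st,m=mrect(wood,(340,190,385,290));a=axis(im,m,.115);print(st,ce,[np.round(x,4) for x in a],np.arctan2(a[1][1],a[1][0]))
```

```text
[ 21 128 248] [ 14 130 116] [ 20 130 247]
[358 216  23  66 864] [367.90277778 248.18981481] [array([0.5199, 0.2291]), array([-0.9718, -0.236 ]), np.float64(-0.0296), np.float64(0.0282), np.float64(-0.0082), np.float64(0.0056), np.int64(864)] -2.9033872321067884
```

View pics/w1c.png

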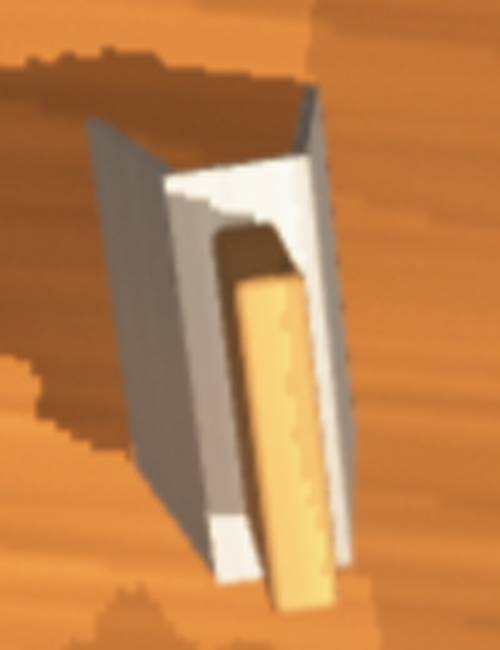

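Request:
drive_tool(increments="10 22 0 0.075 -1;11 23 0 0.075 -1;0 0 -40 0 -1;0 0 -40 0 -1;0 0 -40 0 -1;0 0 -20 0 -1;0 0 0 0 -1;0 0 0 0 -1")

```text
t: 3.5
eef_pos: [0.521, 0.2268, 0.1525]
tcp_rot: [0.44, 0.554, -0.553, -0.44]
ft_force: [-1.0, 0.6, 0.5]
opening: 1.003
```

```bash
python3 st.py
python3 - <<'E'
from rig import imaging
from h import *
im=imaging.get_image("wrist");cv2.imwrite("pics/w2.png",im["color"])
im=imaging.get_image("side");crop(im,200,180,420,360,3,"pics/s2.png")
E
```

```text
3.5 p [0.521  0.2268 0.1525] jawyaw 1.7986 ydir [ 0.001  0.    -1.   ] q [ 0.263  0.322 -0.092  1.156 -0.     0.035] F [-1.   0.6  0.5] M [-0.03  0.01  0.05] op 1.003
```

View pics/w2.png

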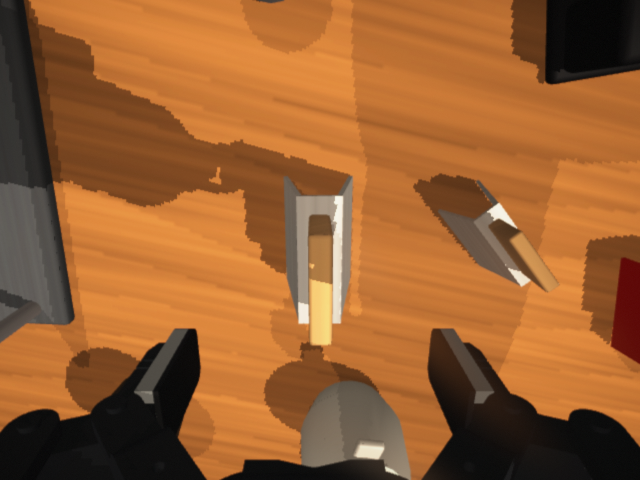

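View pics/s2.png

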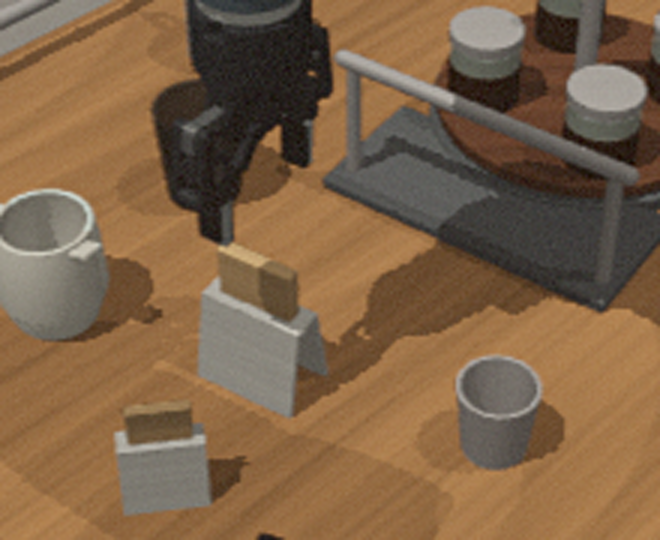

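Run:
```python
import pickle; from h import *
S=pickle.load(open("im0.pkl","rb"))["side"]
print((proj(S,[(.521,.2268,.1525),(.521,.229,.115),(.521,.229,.0)])-[200,180])*3)
```

```text
[[255.42036331 215.07321496]
 [255.04131285 257.99362934]
 [260.84590054 374.25729402]]
```

Request:
drive_tool(increments="0 2 -35 0 -1;0 0 -25 0.006 -1;0 0 -8 0 -1;0 0 0 0 -1;0 0 0 0 0.3;0 0 0 0 0.7;0 0 0 0 1;0 0 0 0 1;0 0 0 0 1;0 0 0 0 1", grip_force=40)

```text
t: 4.85
eef_pos: [0.5206, 0.2294, 0.0835]
tcp_rot: [0.438, 0.555, -0.555, -0.438]
ft_force: [0.4, 0.1, 2.1]
opening: 0.136
```

```bash
python3 st.py
```

```text
4.85 p [0.5206 0.2294 0.0835] jawyaw 1.806 ydir [ 0.  0. -1.] q [ 0.268  0.372 -0.204  0.995 -0.     0.032] F [0.4 0.1 2.1] M [-0.08  0.11  0.02] op 0.136
```

Request:
drive_tool(increments="0 0 15 0 1;0 0 30 0 1;0 0 40 0 1;0 0 40 0 1;0 0 25 0 1;0 -20 0 -0.01 1;0 -35 0 -0.02 1;0 -40 0 -0.02 1;-2 -40 0 -0.01 1;0 -35 0 0 1;0 -20 0 0 1;0 0 0 0 1;0 0 0 0 1")

```text
t: 6.48
eef_pos: [0.5181, 0.0393, 0.2328]
tcp_rot: [-0.454, -0.542, 0.542, 0.455]
ft_force: [-0.1, -0.0, -1.5]
opening: 0.131
```

```bash
python3 st.py
python3 - <<'E'
from rig import imaging
from h import *
im=imaging.get_image("wrist");cv2.imwrite("pics/w3.png",im["color"])
im=imaging.get_image("side");crop(im,250,80,470,290,3,"pics/s3.png")
im=imaging.get_image("top");crop(im,300,130,480,340,3,"pics/t3.png")
E
```

```text
6.47 p [0.5181 0.0393 0.2328] jawyaw 1.7454 ydir [-0.001  0.    -1.   ] q [-0.086  0.207 -0.044  1.321  0.    -0.261] F [-0.1 -0.  -1.5] M [ 0.03  0.01 -0.  ] op 0.131
```

View pics/w3.png

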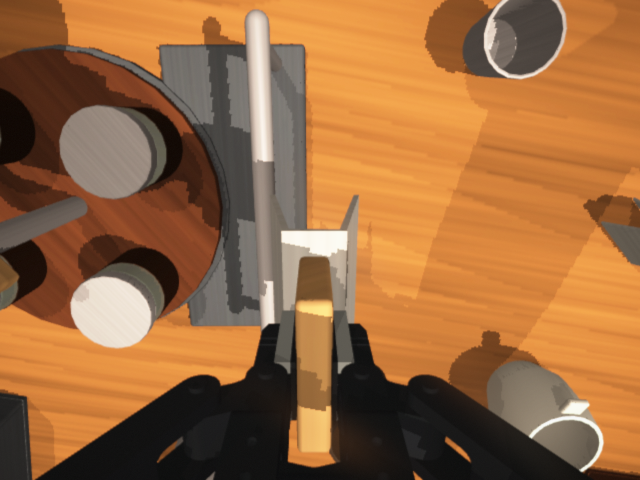

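View pics/s3.png

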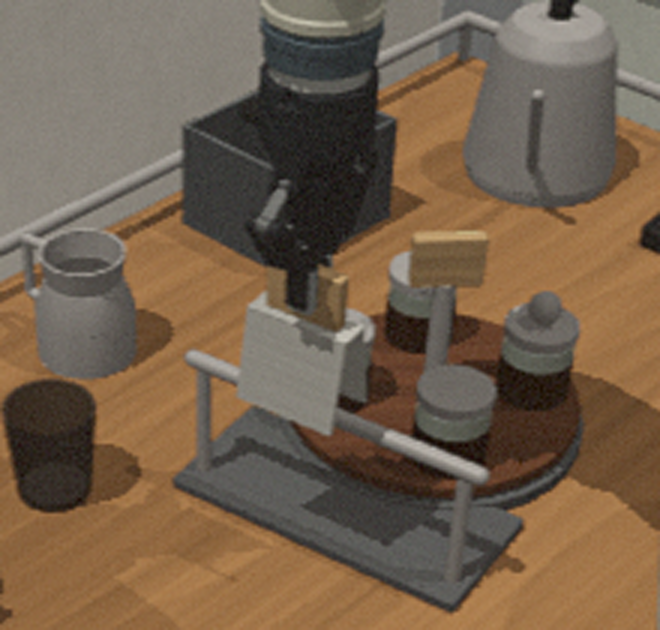

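View pics/t3.png

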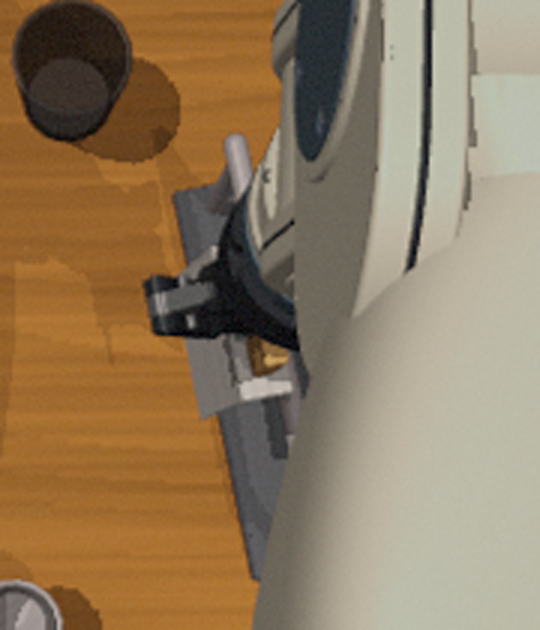

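Run:
```python
from rig import imaging
from h import *
im=imaging.get_image("wrist")
g=cv2.cvtColor(im["color"],cv2.COLOR_BGR2GRAY)
axis=np.array([.5489,-.1639]);u=np.array([np.cos(1.747),np.sin(1.747)]);rx=np.array([u[1],-u[0]])
def rep(n,uv,z):
    p=ray(im,uv,z)[:2]-axis;print(n,uv,"front",(p@u*1000).round(1),"along",(p@rx*1000).round(1))
for y in (40,80,120,220,300):
    print(y,g[y,240:285:2])
rep("endmid",(257,17),.118)
for uv in ((259.0,60),(261.5,120)): rep("rail",uv,.118)
zt=.2328-.0835
for uv in ((301.5,301),(331,300.5),(297,450),(329,451)): rep("grip",uv,.115+zt)
for uv in ((281.5,231),(348,231)): rep("fold",uv,.073+zt)
crop(im,220,180,400,330,4,"pics/w3c.png")
```

```text
40 [161 163 145 143 174 200 214 224 234 233 225 211 199 177 138 168 173 174
 175 176 177 178 178]
80 [120 119 121 113 144 178 206 218 228 238 238 229 212 200 169 122 120 120
 114 105 102 104 107]
120 [121 124 120 122 115 145 180 207 220 228 241 242 230 211 196 159 125 121
 122 124 124 122 124]
220 [119 117 117 108 104 101  75 104 129 139 147 146 144 136 126 116 113 111
 115 109 106 106 107]
300 [ 68  66  67  67  67  67  67  69  69  98 168 203 223 230 236 233 217 128
 111 112 110 117 170]
endmid (257, 17) front 173.1 along -128.3
rail (259.0, 60) front 173.3 along -106.3
rail (261.5, 120) front 173.3 along -73.2
grip (301.5, 301) front 201.3 along -24.2
grip (331, 300.5) front 210.2 along -24.3
grip (297, 450) front 199.1 along 33.3
grip (329, 451) front 210.3 along 33.8
fold (281.5, 231) front 192.3 along -33.8
fold (348, 231) front 218.5 along -33.8
```

View pics/w3c.png

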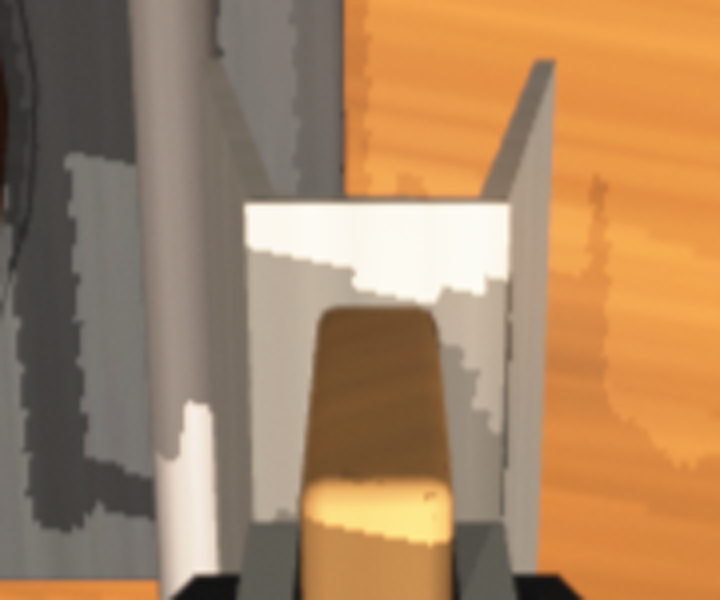

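Request:
drive_tool(increments="0 -10 0 0 1;1 -15 0 0.003 1;0 -7 0 0 1;0 0 0 0 1;0 0 -15 0 1;0 0 -20 0 1;0 0 -20 0 1;0 0 -15 0 1;0 0 0 0 1")

```text
t: 7.8
eef_pos: [0.5188, 0.0076, 0.162]
tcp_rot: [-0.453, -0.542, 0.543, 0.454]
ft_force: [-0.5, 0.3, -0.5]
opening: 0.134
```

```bash
python3 st.py
python3 - <<'E'
from rig import imaging
from h import *
im=imaging.get_image("wrist");cv2.imwrite("pics/w4.png",im["color"])
im=imaging.get_image("side");crop(im,250,80,470,290,3,"pics/s4.png")
E
```

```text
7.8 p [0.5188 0.0076 0.162 ] jawyaw 1.7492 ydir [-0.002  0.    -1.   ] q [-0.147  0.238 -0.186  1.149  0.    -0.326] F [-0.5  0.3 -0.5] M [0.04 0.01 0.01] op 0.134
```

View pics/w4.png

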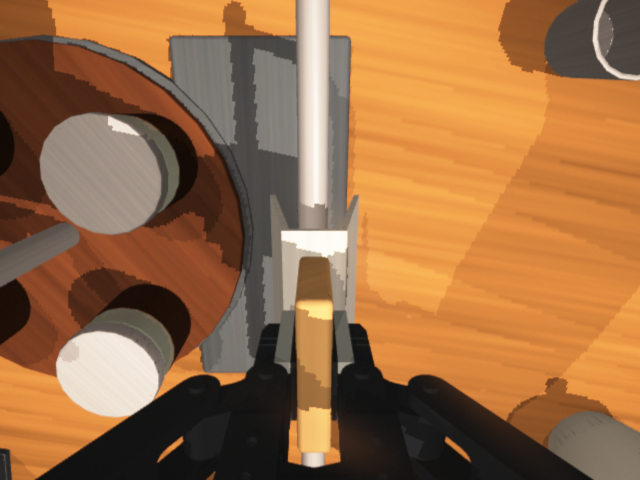

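View pics/s4.png

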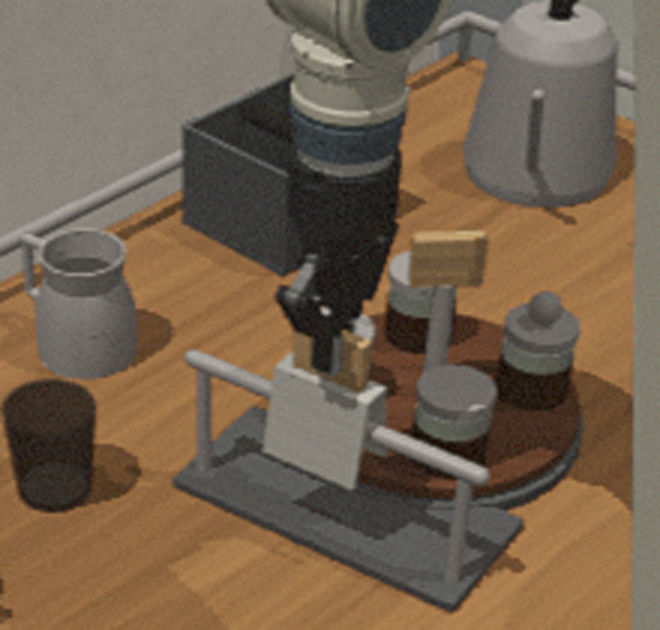

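Run:
```python
import pickle; from h import *
S=pickle.load(open("im0.pkl","rb"))["side"]
ax=np.array([.5489,-.1639]);u=np.array([np.cos(1.747),np.sin(1.747)]);rx=np.array([u[1],-u[0]])
f=lambda fr,al,z:[*(ax+u*fr+rx*al),z]
n=[("guard fr top -40",f(.188,-.04,.1515)),("guard fr top +40",f(.188,.04,.1515)),("foot -40",f(.199,-.04,.0785)),("foot +40",f(.199,.04,.0785)),("rail -130",f(.175,-.13,.118)),("rail 130",f(.175,.13,.118))]
for a,p in n: print(a,((proj(S,[p])[0]-[250,80])*3).round(1))
```

```text
guard fr top -40 [364.9 407.2]
guard fr top +40 [271.8 369.3]
foot -40 [350.9 492.2]
foot +40 [261.2 453.2]
rail -130 [479.7 479.3]
rail 130 [183.2 356.6]
```

Run:
```python
from rig import imaging
from h import *
im=imaging.get_image("side");crop(im,300,180,430,260,6,"pics/s4b.png")
```

```text
(no output)
```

View pics/s4b.png

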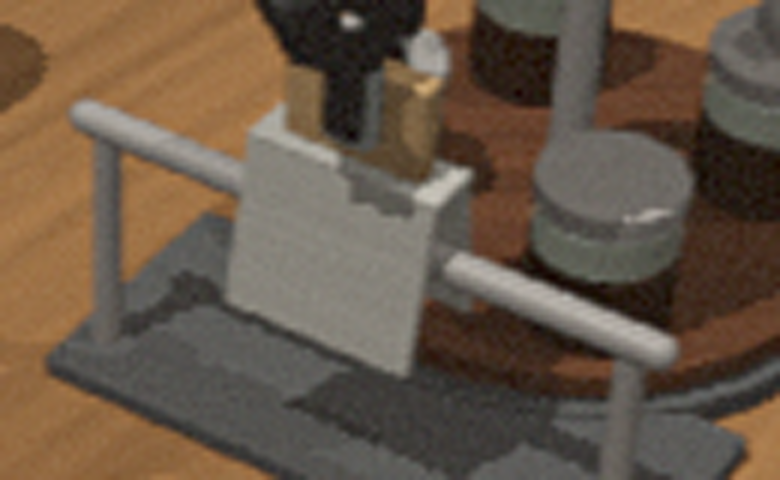

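Request:
drive_tool(increments="0 0 -12 0 1;0 0 -7 0 1;0 0 -2 0 1;0 0 -1 0 1;0 0 0 0 1;0 0 0 0 1")

```text
t: 8.7
eef_pos: [0.5197, 0.0073, 0.1415]
tcp_rot: [0.454, 0.543, -0.542, -0.453]
ft_force: [0.3, -0.5, -0.9]
opening: 0.137
```

```bash
python3 st.py
```

```text
8.7 p [0.5197 0.0073 0.1415] jawyaw 1.749 ydir [ 0. -0. -1.] q [-0.147  0.251 -0.224  1.096 -0.    -0.326] F [ 0.3 -0.5 -0.9] M [-0.    0.02 -0.03] op 0.137
```

Request:
drive_tool(increments="0 0 -1.5 0 1;0 0 0 0 1;0 0 -1 0 1;0 0 0 0 1")

```text
t: 9.2
eef_pos: [0.5195, 0.0074, 0.1387]
tcp_rot: [-0.453, -0.542, 0.543, 0.454]
ft_force: [-0.1, -0.7, -0.8]
opening: 0.135
```

```bash
python3 st.py
```

```text
9.2 p [0.5195 0.0074 0.1387] jawyaw 1.749 ydir [-0.  0. -1.] q [-0.147  0.253 -0.229  1.089 -0.    -0.326] F [-0.1 -0.7 -0.8] M [-0.01 -0.04  0.02] op 0.135
```

Request:
drive_tool(increments="0 0 -1 0 1;0 0 0 0 1;0 0 -1 0 1;0 0 0 0 1")

```text
t: 9.7
eef_pos: [0.5196, 0.0074, 0.1384]
tcp_rot: [0.454, 0.543, -0.542, -0.453]
ft_force: [-4.5, 0.8, 14.6]
opening: 0.137
```

```bash
python3 st.py
python3 - <<'E'
from rig import imaging
from h import *
im=imaging.get_image("side");crop(im,300,180,430,260,6,"pics/s5.png")
E
```

```text
9.7 p [0.5196 0.0074 0.1384] jawyaw 1.7491 ydir [ 0.002 -0.    -1.   ] q [-0.147  0.252 -0.231  1.086 -0.    -0.326] F [-4.5  0.8 14.6] M [ 0.09  1.18 -0.05] op 0.137
```

View pics/s5.png

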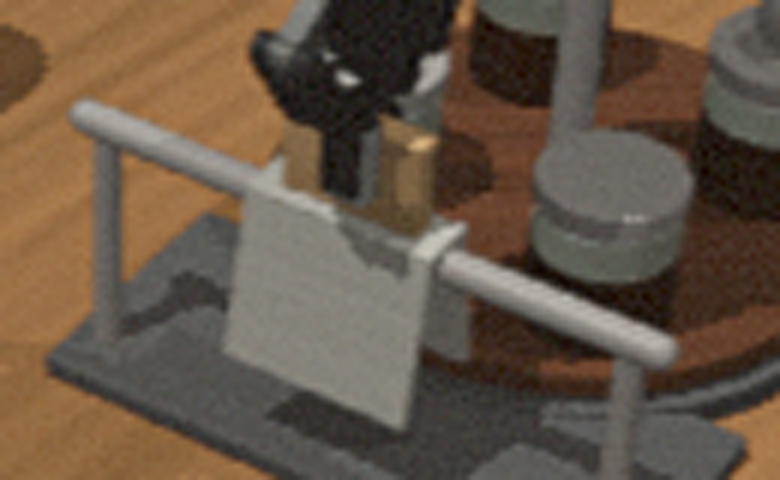

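Request:
drive_tool(increments="0 0 1.5 0 1;0 0 0 0 1;0 0 0 0 0.5;0 0 0 0 0.2;0 0 0 0 0;0 0 0 0 0;0 0 10 0 0;0 0 20 0 0;0 0 30 0 0;0 0 40 0 0;0 0 30 0 0;0 -30 0 0 0;0 -20 0 0 0")

```text
t: 11.38
eef_pos: [0.5197, -0.0434, 0.2695]
tcp_rot: [0.454, 0.543, -0.542, -0.453]
ft_force: [0.1, 0.3, -0.3]
opening: 0.498
```

```bash
python3 st.py
python3 - <<'E'
from rig import imaging
from h import *
for n in ("wrist","side"):
    im=imaging.get_image(n);cv2.imwrite(f"pics/{n}6.png",im["color"])
crop(im,300,150,430,260,6,"pics/s6.png")
E
```

```text
11.38 p [ 0.5197 -0.0434  0.2695] jawyaw 1.7492 ydir [ 0.002 -0.001 -1.   ] q [-0.244  0.2    0.04   1.409 -0.    -0.423] F [ 0.1  0.3 -0.3] M [ 0.02 -0.05 -0.01] op 0.498
```

View pics/wrist6.png

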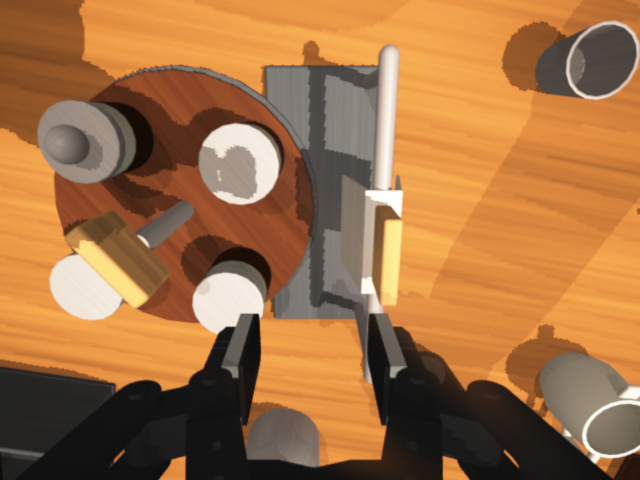

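View pics/s6.png

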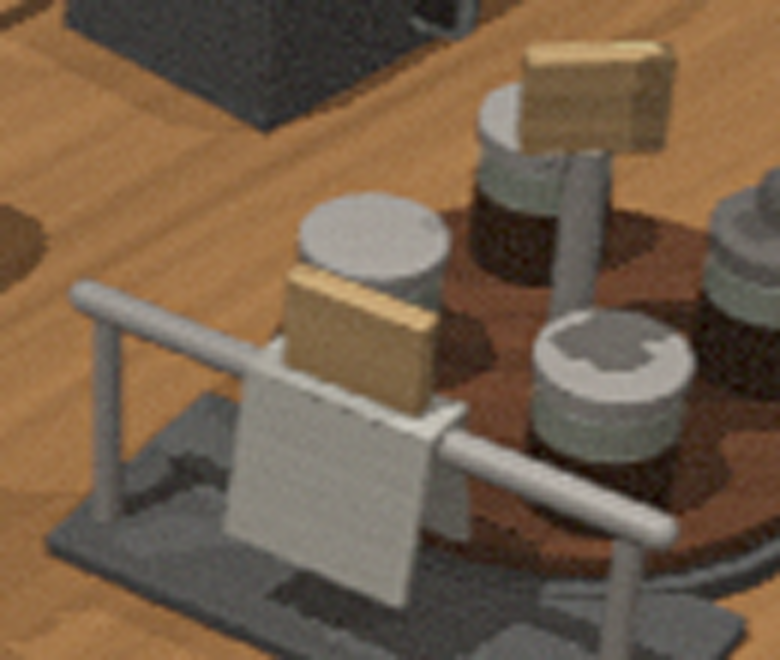

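Run:
```python
from rig import imaging
from h import *
im=imaging.get_image("wrist")
crop(im,330,20,430,400,2,"pics/w6c.png")
ax=np.array([.5489,-.1639]);u=np.array([np.cos(1.747),np.sin(1.747)]);rx=np.array([u[1],-u[0]])
def rep(n,uv,z):
    p=ray(im,uv,z)[:2]-ax;print(n,uv,"front",(p@u*1000).round(1),"along",(p@rx*1000).round(1))
rep("end",(389,45),.118);rep("end",(370,383),.118)
for uv in ((366,192),(403,191),(362,292)):rep("fold",uv,.128)
for uv in ((388,220),(402,220),(382,304),(397,305)):rep("grip",uv,.170)
```

```text
end (389, 45) front 171.0 along -132.4
end (370, 383) front 170.6 along 131.1
fold (366, 192) front 158.8 along -37.6
fold (403, 191) front 184.9 along -38.3
fold (362, 292) front 159.0 along 39.9
grip (388, 220) front 167.6 along -28.4
grip (402, 220) front 176.2 along -28.4
grip (382, 304) front 167.1 along 29.0
grip (397, 305) front 177.1 along 29.7
```

View pics/w6c.png

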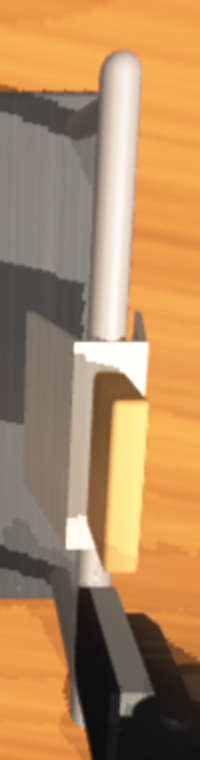

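Request:
drive_tool(increments="5 -24 0 0.13 -0.3;6 -24 0 0.13 -0.3;6 -24 0 0.13 -0.3;6 -24 0 0.13 -0.3;6 -24 0 0.128 -0.3;0 0 0 0 -0.3;0 0 -20 0 -0.3")

```text
t: 12.4
eef_pos: [0.5491, -0.162, 0.2494]
tcp_rot: [0.259, 0.658, -0.658, -0.257]
ft_force: [0.1, -0.1, -1.0]
opening: 0.65
```

```bash
python3 st.py
python3 - <<'E'
from rig import imaging
from h import *
for n in ("wrist",):
    im=imaging.get_image(n);cv2.imwrite(f"pics/{n}7.png",im["color"])
E
```

```text
12.4 p [ 0.5491 -0.162   0.2494] jawyaw 2.3947 ydir [ 0.002 -0.001 -1.   ] q [-0.434  0.292  0.114  1.39   0.    -1.258] F [ 0.1 -0.1 -1. ] M [0.06 0.04 0.  ] op 0.65
```

View pics/wrist7.png

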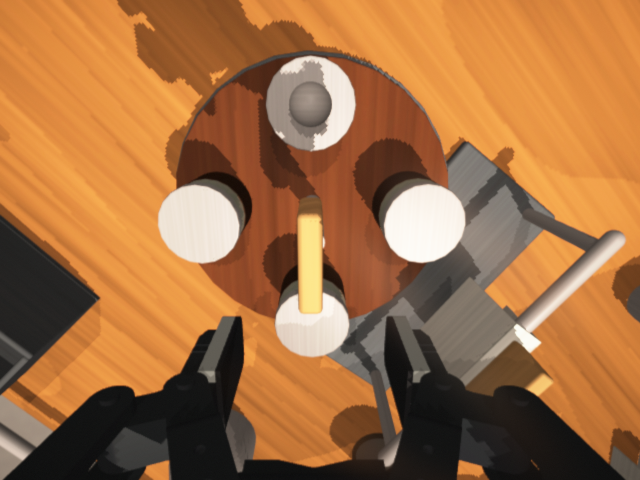

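Request:
drive_tool(increments="0 -2 -35 0 -0.3;0 0 -35 0.002 -0.3;0 0 -22 0 -0.3;0 0 -8 0 -0.3;0 0 0 0 -0.3;0 0 0 0 0.3;0 0 0 0 0.6;0 0 0 0 0.8;0 0 0 0 1;0 0 0 0 1;0 0 0 0 1", grip_force=40)

```text
t: 13.82
eef_pos: [0.5494, -0.1652, 0.1492]
tcp_rot: [-0.258, -0.659, 0.659, 0.256]
ft_force: [2.6, -2.8, 5.5]
opening: 0.161
```

```bash
python3 st.py
```

```text
13.82 p [ 0.5494 -0.1652  0.1492] jawyaw 2.3987 ydir [ 0.002 -0.001 -1.   ] q [-0.438  0.332 -0.086  1.151 -0.    -1.266] F [ 2.6 -2.8  5.5] M [-0.14 -0.31 -0.01] op 0.161
```

Request:
drive_tool(increments="0 0 0 -0.05 1;0 0 0 -0.1 1;0 0 0 -0.1 1;0 0 0 -0.1 1;0 0 0 -0.1 1;0 0 0 -0.05 1;0 0 0 0 1")

```text
t: 14.7
eef_pos: [0.5494, -0.1652, 0.1492]
tcp_rot: [0.413, 0.575, -0.575, -0.411]
ft_force: [4.1, -2.7, 4.8]
opening: 0.157
```

```bash
python3 st.py
```

```text
14.7 p [ 0.5494 -0.1652  0.1492] jawyaw 1.898 ydir [ 0.002 -0.001 -1.   ] q [-0.438  0.332 -0.086  1.151 -0.    -0.765] F [ 4.1 -2.7  4.8] M [-0.21 -0.34 -0.03] op 0.157
```

Request:
drive_tool(increments="0 0 0 -0.06 1;0 0 0 -0.12 1;0 0 0 -0.12 1;0 0 0 -0.12 1;0 0 0 -0.12 1;0 0 0 -0.12 1;0 0 0 -0.12 1;0 0 0 -0.12 1;0 0 0 -0.12 1;0 0 0 -0.12 1;0 0 0 -0.12 1;0 0 0 -0.12 1;0 0 0 -0.12 1;0 0 0 -0.12 1;0 0 0 -0.08 1;0 0 0 -0.02 1;0 0 0 0 1;0 0 0 0 1")

```text
t: 16.95
eef_pos: [0.5493, -0.1653, 0.1492]
tcp_rot: [0.705, 0.064, -0.062, -0.704]
ft_force: [2.7, -2.4, 5.2]
opening: 0.159
```

```bash
python3 st.py
python3 - <<'E'
from rig import imaging
from h import *
for n in ("wrist","side","top"):
    im=imaging.get_image(n);cv2.imwrite(f"pics/{n}8.png",im["color"])
E
```

```text
16.95 p [ 0.5493 -0.1653  0.1492] jawyaw 0.1786 ydir [ 0.002 -0.001 -1.   ] q [-0.438  0.332 -0.086  1.151 -0.     0.954] F [ 2.7 -2.4  5.2] M [-0.39 -0.43 -0.06] op 0.159
```

View pics/wrist8.png

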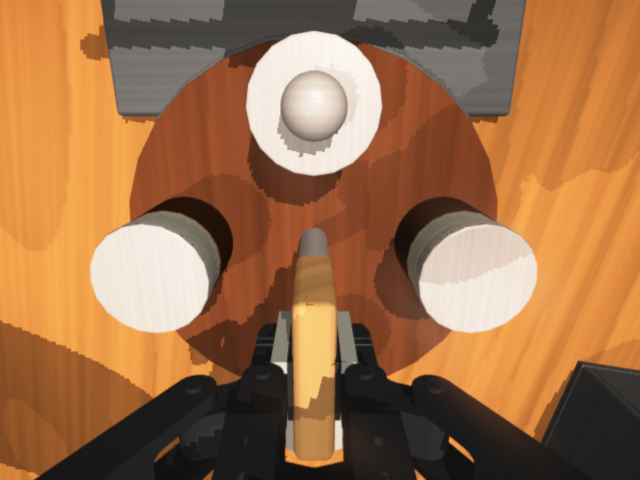

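View pics/side8.png

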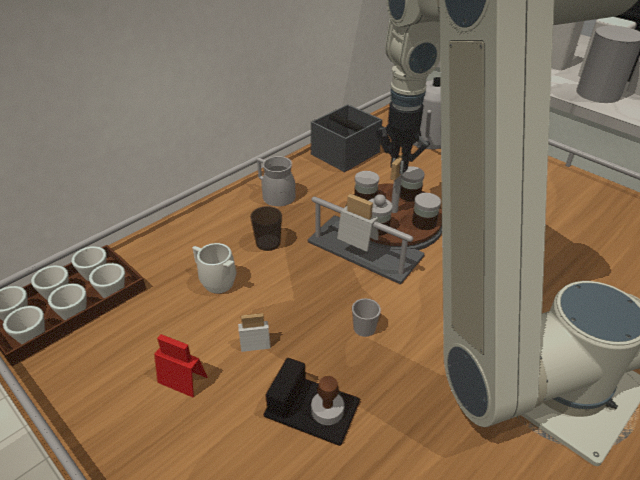

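View pics/top8.png

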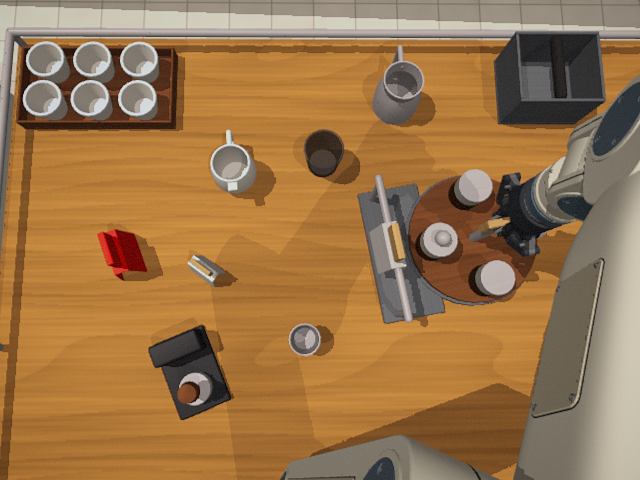

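Run:
```python
from rig import imaging
from meas import *
for nm,boxes in (("top",((450,165,497,210),(415,220,462,264),(472,255,519,300))),("wrist",((88,212,215,340),(240,25,390,180),(415,215,540,340)))):
    im=imaging.get_image(nm);hsv=cv2.cvtColor(im["color"],cv2.COLOR_BGR2HSV)
    grey=((hsv[...,2]>(125 if nm=="top" else 150))&(hsv[...,1]<60)).astype(np.uint8)
    P=[]
    for b in boxes:
        r,ce,st,m=mrect(grey,b);cc,_=cv2.findContours(m.astype(np.uint8),0,1);e=cv2.fitEllipse(cv2.convexHull(max(cc,key=cv2.contourArea)));P.append(ray(im,e[0],.1)[:2]);print(nm,np.round(e[0],1),np.round(e[1],1),P[-1].round(4))
    P=np.array(P);c=(P[0]+P[2])/2;d=P[0]-P[2];f=P[1]-c
    print("side-line angle",np.arctan2(d[1],d[0]),"-> knob dir",np.arctan2(d[1],d[0])+np.pi/2,"front vec",np.arctan2(f[1],f[0]),np.linalg.norm(f),c)
    if nm=="top":
        r,ce,st,m=mrect(grey,(370,170,415,325))
        H,W=m.shape;m[215:275,:]=False
        a=axis(im,m,.118);print("rail yaw",np.arctan2(a[1][1],a[1][0])+np.pi, "mid",a[0]+a[1]*(a[2]+a[3])/2)
    else: cv2.imwrite("pics/w9.png",im["color"])
```

```text
top [475.1 185.2] [31.7 34.2] [ 0.6325 -0.1491]
top [440.1 239.2] [33.2 34.8] [ 0.5338 -0.0806]
top [497.4 277.1] [33.6 35.7] [ 0.4654 -0.179 ]
side-line angle 0.1775769802862347 -> knob dir 1.7483733070811311 front vec 1.7507701138150977 0.0848464414615908 [ 0.54894005 -0.16404065]
rail yaw 0.1785161210512869 mid [0.51865325 0.00788356]
wrist [149.3 277.6] [105.  121.9] [ 0.4657 -0.1788]
wrist [313.4 102.8] [135.6 144.5] [ 0.5334 -0.0811]
wrist [477.4 277.7] [104.3 121.3] [ 0.6311 -0.1492]
side-line angle -2.964648145849313 -> knob dir -1.3938518190544165 front vec 1.7498101701544957 0.08422632049138676 [ 0.5484198  -0.16396902]
```

Request:
drive_tool(increments="0 0 0 0 1;0 0 0 0 1")

```text
t: 17.45
eef_pos: [0.5494, -0.1653, 0.1492]
tcp_rot: [0.705, 0.064, -0.062, -0.704]
ft_force: [2.8, -2.5, 5.4]
opening: 0.158
```

```bash
python3 st.py; python3 -c "
from rig import order
print(order.job_done())"; python3 st.py
```

```text
17.45 p [ 0.5494 -0.1653  0.1492] jawyaw 0.1786 ydir [ 0.002 -0.001 -1.   ] q [-0.438  0.332 -0.086  1.151 -0.     0.954] F [ 2.8 -2.5  5.4] M [-0.39 -0.42 -0.09] op 0.158
the job is handed in; nothing more can be done
None
the job is handed in; nothing more can be done
```

I hung the larger aluminium drip guard astride the middle of the front rail and let go of it. I then turned the carousel about 2.22 rad clockwise by its handle and handed the job in at 17.5 s, still gripping it and keeping it still.

- **Guard:** after release, the wrist view put it about 1–1.5 mm from the rail's middle, level and hanging free. While it was still held, a rougher estimate from the side view put it about 2–4 mm off. After the turn, the pictures showed it still in place.
- **Carousel:** the direction from the axis to the knobbed jar measured 1.748–1.751 rad in the top and wrist views. The rail's normal is about 1.749 rad, and the line to the rail's middle about 1.745–1.75 rad. The jar therefore faces the rail's middle to within about 0.006 rad.
- **Forces:** the highest wrist reading I saw was about 15 N, when the guard seated on the rail. In the last reading before hand-in it was about 7 N.
- **Other things:** the final top and side pictures showed the other things on the counter where they started.

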